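# Clamp the tall glass and scrub it out with the glass brush

### The arm

A 6-joint arm with a two-finger parallel gripper is mounted at the origin on a cart in front of the work surface, level with it; the furniture and walls round the work are solid. World frame = base frame: x ahead of the robot, y to its left, z up, the work surface at z = 0. Lengths are in m, angles in rad, forces in N, time in s.
With the tool pointing down it reaches from about 0.375 to 0.975 m from the base axis. Payload 3.8 kg.
Tool frame: the origin (TCP) lies at the very end of the fingers, on their centre line; the grasp point (between the pads) lies bot.pinch_z behind it (bot.pinch_z is the distance from the TCP to the grasp point, in m); z points along the fingers, y is the line along which they close (so a half turn about z gives the same grasp; the last joint's range is limited). The gripper opens to 88 mm and grips with 3 to 60 N. Pads are 18 mm wide; open, the fingers measure 123 mm over their backs; the gripper's body (75 mm by 187 mm) begins 45 mm behind the grasp point.
Start: joints at [-1.192, 0.264, 1.604, -0, 1.274, -0.037], TCP at [0.273, -0.617, 0.239] pointing down, gripper open.
Joint ranges: [-2.63, 2.63], [-0.94, 2.18], [0.31, 2.57], [-1.31, 4.45], [0, 2.66], [-2.55, 2.55]. Speed limits (rad/s): [2.57, 2.57, 3.14, 3.14, 3.14, 3.14].

### API

Orientations are given as a rotation vector (axis times angle).
In Python, from workcell import bot, eyes gives the robot as it stands.
- The arm moves only by the tool carry_out, never from a script. Its argument "rows" is a list that holds one entry, the list of rows, each a list of 6 numbers: the shift along the world's x, y, z in mm, then the turn, a rotation vector about the world's x, y, z in rad. A call has 1 to 20 rows; each row shifts and turns the commanded pose from where the row before left it; what a row does not reach is not made up. A row lasts 1/10 s, in which the tool goes at most 50 mm and 8.59 degrees, less where a joint would pass 70% of its speed; a pose out of reach is approached as far as the arm can. A call with a gripper value outside its range is refused whole. "fingers" is the finger opening in mm, from 0 to 88.1, set as the call begins (left out, the last holds). The fingers move at their own pace and stop on an object; "squeeze" is the grip in N (left out, the last holds). Time passes only in rows, so rows that do not move let the fingers close. It gives the time, the measured TCP pose, the force, the opening and the grip force at its end, in the units of the state.
- bot.state(): the state, without advancing time (a new reading comes with each control period).
- eyes.camera(name): name is "side" or "top"; returns (picture, depth): 420x560x3 uint8, red, green, blue; 420x560 float32, m along the optical axis (not along the pixel's ray), 0 where there is no reading.
- eyes.get_calibration(name): a dict with "fx", "fy", "cx", "cy" (pixels), "extrinsics" (4x4, takes a point from camera to world coordinates). Camera axes: x right, y down, z forward; pixel columns grow to the right and rows downward; lengths in m; the calibration is good to about 2 mm. A picture is of the moment at which its call begins. get_calibration takes no time and is no camera call.
- bot.hand_in(): hands the job in; it is judged then, once.
Trained networks look in the newest picture that a camera, given by its name, has taken for a name from the list of things; names that differ only in an ending like _2 or _b are one class to them, and where a whole thing is asked for, a point or a joint stands for the part that bears it (a point fixed in the world has none). Each returns a list of dicts, best first, with "conf" (0 to 1); they miss things now and then, are a little off and sometimes report something else, mostly with a low value. They report only what shows in the picture. A call takes as long as a camera call. They do not tell look-alikes from the thing itself.
- eyes.recognise(thing, camera): "centre" ([x, y, z] in m, in the coordinates of the camera as it stood for that picture, good to about 4 mm: the middle of the surface that is visible of it).
- eyes.pinpoint(thing, camera): "centre" ([x, y, z] in m, in the coordinates of the camera as it stood for that picture, good to about 4 mm: a listed point, or the origin of a listed thing).
The state is a dict: "time_s": time; "joints": joint angles; "qvel": joint speeds; "tau": joint torques, N m; "eef_pos": TCP position; "ee_rot": TCP orientation; "ft_force": force on the tool from outside, world axes, zero at the start; "ft_torque": the same for the moment, N m; "opening": opening from 0.0 (shut) to 1.0 (fully open); "grasp_force": force on a finger pad.
Only numpy, scipy, OpenCV 4.12 (cv2) and the standard library are available. Lean on these libraries where they do the work, as an engineer would, in place of code of your own. Each camera call takes 0.05 s, during which the arm holds its last target. There are 200 camera calls.

### The job

Wash the tall green glass by hand: slide the orange-tabbed jaw of the holding board along its track until it presses the glass snugly against the fixed V stop, so that the brush cannot lift it; then take the glass brush from its blue stand and scrub the inside of the glass with at least three full up-and-down strokes, from the glass's bottom up to its rim each time, without ramming the bottom. Then stand the brush back upright in its blue stand, leave the glass upright in the clamp, and do not disturb the things around.

Things in the scene. Friction and masses are not known exactly. Their poses are not given: they have to be found in the camera images.
- board: White holding board for one-handed kitchen work, 130 (its x) x 290 (its y) x 17 mm high, stuck to the worktop on suction feet. Origin: centre of its underside; z up. A grey V stop with black rubber faces is fixed on it towards its +y end; a grey jaw of the same V shape slides along its y axis from the -y end. The V pieces stand 36 mm above the board's top.
- stop_seat (a point): Point on the board's top (z = 17 mm, 55 mm from the board's centre along its +y) where the axis of the tall glass stands when the glass lies against both faces of the fixed V stop. Axes as the board's.
- jaw: The sliding grey jaw with the upright orange tab. Origin: same point as jaw_seat; axes as the board's. It slides along the board's y: fully open its origin is 40 mm from stop_seat; closed on the glass it is within about 2 mm of stop_seat (end of track 4 mm beyond). Stiff: it needs about 7 N to move, stays where it is left, and pushes the glass ahead of it.
- jaw_grip (a point): Point in the middle of the jaw's upright orange tab, the place to pinch it. The tab is 12 mm thick (board's x), 34 mm long (board's y), its top 18 mm above this point; this point is 58 mm above the worktop; below the tab a 36 mm wide deck has its top 29 mm above the worktop. Axes as the board's. When the jaw is closed the point is 110 mm from the axis of the glass.
- jaw_seat (a point): Point on the jaw, 110 mm from the tab along the board's +y, 17 mm above the worktop, where the axis of the tall glass stands when it lies in the jaw's V; it meets stop_seat when the jaw is closed on the glass.
- glass: Tall green-tinted clear drinking glass standing on the board between jaw and stop, 133 mm high, outside 59 mm across at the foot and 69 mm at the rim, inside about 51 mm at the bottom and 63 mm at the rim; inner floor 9 mm above its underside. Origin: centre of its underside, z along its axis. 0.22 kg.
- stand: Fixed blue ceramic pot for the brush, 68 mm high, outside 75 mm across below and 92 mm at its flared rim, inside 67 mm across below, inner floor 6 mm high. Origin: centre of its underside.
- brush: Glass brush standing upright in the blue stand, 189 mm long: round head of springy white bristles 59 mm across from 9 to 64 mm above its lower end, steel wire, blue handle 18 mm across from 115 to 188 mm. Origin: centre of its lower end, z along the brush to the handle. 0.11 kg. The bristles give under light side force and rub on the glass.
- brush_tip (a point): Centre of the lower end of the brush (same as its origin).
- brush_grip (a point): Point on the brush's axis in the handle, 165 mm above its lower end, the place to hold it.
- tumbler: Bystander: wide clear tumbler upside down, 81 mm across, 92 mm high, behind the board. Origin: centre of its underside.
- flask: Bystander: yellow drinking bottle with black cap, 68 mm across, 278 mm high, behind the board. Origin: centre of its underside.
- teaspoon: Bystander: steel teaspoon 130 mm long lying to the right of the board. Origin: centre of its underside.
There are look-alikes about, which are no part of the job. Leave any purple or yellow look-alike of the glass alone.

How it is judged:
By the outcome, as a careful person would: the job done as asked, in the order asked, and still so for the second after the job is handed in, with the robot touching nothing.
It also fails if it takes over 66 s, if anything falls off the work surface, if the arm or the gripper's body presses on something with over 40 N, if the wrist force passes 120 N, or if a joint passes its speed limit or range.

## Working session

There is one attempt and no reset: what is moved stays moved. The work goes in short steps, Python scripts to look and compute and a tool call to move; the robot and the scene stay as the last step left them, time stands still between calls to the robot, and variables do not carry over. Pictures are saved under pics/ and viewed, at most 10 in all, crops included, and the job is handed in when it is done.

Besides the shell and the picture viewer there is one more tool, called after "Request:" by a JSON object that holds its "api" and its "payload", one argument or row to a line. carry_out: Moves the arm, as the interface text tells. Its arguments: {"type":"object","properties":{"rows":{"type":"array"},"fingers":{"type":"number"},"squeeze":{"type":"number"}},"required":["rows"]}

```bash
mkdir -p pics
cat > h.py <<'E'
import numpy as np, cv2
from workcell import bot, eyes
def w(c,p):
    T=np.array(eyes.get_calibration(c)["extrinsics"]); return T[:3,:3]@np.array(p)+T[:3,3]
def px(c,p):
    k=eyes.get_calibration(c); return (round(k["fx"]*p[0]/p[2]+k["cx"]),round(k["fy"]*p[1]/p[2]+k["cy"]))
def find(t,c,f="pinpoint",n=3):
    for d in getattr(eyes,f)(t,c)[:n]:
        print(t,c,round(d["conf"],2),w(c,d["centre"]).round(4),px(c,d["centre"]))
E
python3 - <<'E'
from h import *
for c in("side","top"):
    p,d=eyes.camera(c); cv2.imwrite(f"pics/{c}0.png",p[:,:,::-1]); np.save(f"{c}0.npy",d)
    for t in("glass","jaw_grip","stop_seat","jaw_seat","board","brush_grip","brush_tip","stand"): find(t,c)
print(bot.pinch_z,bot.state())
E
```

```text
glass side 0.94 [0.3754 0.4736 0.0026] (235, 173)
glass side 0.73 [0.5114 0.2326 0.002 ] (270, 209)
glass side 0.63 [0.4792 0.0438 0.019 ] (257, 242)
jaw_grip side 0.66 [0.4793 0.3613 0.1725] (260, 143)
jaw_grip side 0.61 [ 0.5084 -0.0795  0.0592] (266, 261)
jaw_grip side 0.22 [0.481  0.3592 0.0058] (262, 188)
stop_seat side 0.9 [0.4695 0.0516 0.018 ] (254, 241)
jaw_seat side 0.38 [0.4808 0.3589 0.005 ] (262, 188)
board side 0.94 [ 0.4834 -0.0018 -0.0044] (258, 260)
board side 0.73 [0.4813 0.0435 0.0146] (258, 244)
brush_grip side 0.61 [0.4763 0.3618 0.1713] (259, 143)
brush_tip side 0.64 [0.4815 0.3587 0.0071] (263, 187)
stand side 0.67 [ 0.4812  0.3571 -0.0017] (263, 190)
glass top 0.95 [ 5.118e-01  2.265e-01 -2.000e-04] (248, 216)
glass top 0.68 [0.4762 0.0426 0.0177] (299, 225)
glass top 0.58 [ 0.3735  0.4661 -0.0048] (181, 254)
jaw_grip top 0.91 [ 0.507  -0.0827  0.0517] (335, 215)
stop_seat top 0.62 [ 6.876e-01 -2.364e-01  3.000e-04] (374, 169)
stop_seat top 0.59 [0.4721 0.0508 0.0185] (297, 226)
jaw_seat top 0.79 [0.4786 0.0268 0.019 ] (303, 224)
board top 0.98 [ 0.4857 -0.004
[... 180 characters left out ...]
0187 {'time_s': 0.9, 'joints': array([-1.19189621e+00,  2.63877880e-01,  1.60397556e+00, -1.20240858e-05,
        1.27368163e+00, -3.69125221e-02]), 'qvel': array([ 5.26941492e-05, -5.00042713e-04,  1.23502295e-03,  2.33426488e-03,
        3.21772198e-04, -2.01703418e-03]), 'tau': array([ 2.07165482e-03, -5.02037144e+01, -3.57266843e+01,  7.29087833e-02,
        1.82714086e-02,  1.64832227e-05]), 'eef_pos': array([ 0.27264713, -0.61750059,  0.23873386]), 'ee_rot': array([ 3.07388057e+00,  6.48454958e-01, -2.40481974e-06]), 'ft_force': array([ 0.45890402, -0.25885249, -0.01735505]), 'ft_torque': array([-0.04256338,  0.01043224,  0.0109403 ]), 'grasp_force': 0.0, 'opening': 0.9993414613737301}
```

View pics/side0.png

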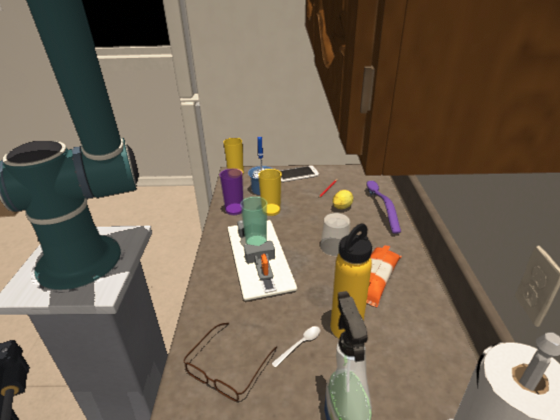

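View pics/top0.png

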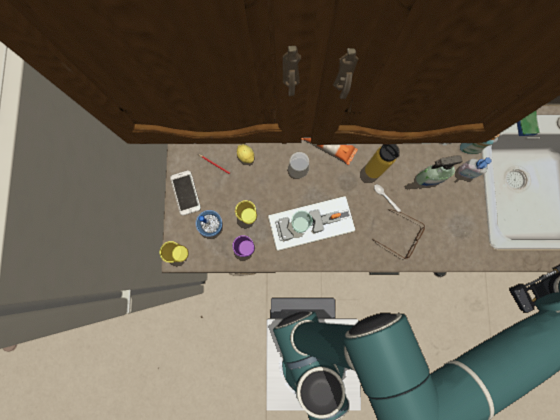

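Both pictures show the same layout. The candidates for the green glass are:
- Green glass on the board: side (255,220), top (301,223).
- Yellow glass: side (270,190), top (246,212).
- Yellow glass: side (234,155), top (173,252).
- Purple glass: side (232,190), top (244,245).

The green one on the board between the V pieces matches the description. The jaw has its orange tab at top (335,215). The brush is in the blue pot at top (209,224), and the purple brush at side (385,205) is a look-alike. Next I check this in a close crop.

```bash
cat >> h.py <<'E'
def cloud(c,d):
    k=eyes.get_calibration(c); v,u=np.mgrid[:420,:560]
    P=np.stack([(u-k["cx"])/k["fx"]*d,(v-k["cy"])/k["fy"]*d,d],-1)
    T=np.array(k["extrinsics"]); return P@T[:3,:3].T+T[:3,3]
E
python3 - <<'E'
from h import *
a=cv2.imread("pics/top0.png"); b=cv2.imread("pics/side0.png")
A=cv2.resize(a[185:260,190:365],None,fx=4.5,fy=4.5,interpolation=cv2.INTER_CUBIC)[:, :790]
B=cv2.resize(b[130:300,215:305],None,fx=3.4,fy=3.4)
cv2.imwrite("pics/c1.png",A)
for c,i in(("top",a),("side",b)):
    d=np.load(c+"0.npy"); C=cloud(c,d); h=cv2.cvtColor(i,cv2.COLOR_BGR2HSV).astype(int)
    g=lambda lo,hi,m:((h>=lo)&(h<=hi)).all(-1)&m
    X,Y,Z=C[...,0],C[...,1],C[...,2]; ok=(d>0)
    reg=ok&(abs(X-.485)<.12)&(abs(Y)<.19)
    m=g([3,150,80],[16,255,255],reg); print(c,"tab",m.sum(),C[m].mean(0),C[m].min(0),C[m].max(0))
    t=m&(Z>.07); print("tabtop",t.sum(),C[t].mean(0) if t.any() else 0)
    m=reg&(Z>.009)&(Z<.025); r=cv2.minAreaRect((C[m][:,:2]*1000).astype(np.float32)); print("board",m.sum(),r,np.median(Z[m]))
    m=reg&(Z>.12)&(Z<.18); print("rim",m.sum(),cv2.minEnclosingCircle((C[m][:,:2]*1000).astype(np.float32)) if m.any() else 0)
    reg=ok&(abs(X-.48)<.08)&(abs(Y-.36)<.08)
    m=g([95,80,30],[130,255,255],reg)
    q=C[m&(Z>.12)]; print("handle",len(q), q.mean(0) if len(q) else 0, q.min(0) if len(q) else 0, q.max(0) if len(q) else 0)
    for lo,hi in((.11,.13),(.13,.15),(.15,.17),(.17,.2)):
        s=q[(q[:,2]>lo)&(q[:,2]<hi)]; 
        if len(s): print(lo,s.mean(0))
    q=C[reg&(Z>.055)&(Z<.075)]; print("pot",len(q),cv2.minEnclosingCircle((q[:,:2]*1000).astype(np.float32)) if len(q) else 0)
E
```

```text
top tab 32 [ 0.50345954 -0.08126405  0.06720719] [ 0.49781405 -0.09857794  0.04233184] [ 0.5114253  -0.06879753  0.07715409]
tabtop 18 [ 0.50471789 -0.08162821  0.07312676]
board 1938 ((469.3550720214844, -7.206573486328125), (193.18606567382812, 289.5871276855469), 13.731163024902344) 0.016443747618227866
rim 101 ((478.566162109375, 38.15568542480469), 34.287681579589844)
handle 36 [0.47830579 0.35480215 0.18229272] [0.47157833 0.34809179 0.14644292] [0.489902   0.36433754 0.19695691]
0.13 [0.47205938 0.35329309 0.14644292]
0.15 [0.4747229  0.35148291 0.15594895]
0.17 [0.47926247 0.35554092 0.18897936]
pot 334 ((480.8056945800781, 356.838134765625), 45.79812240600586)
side tab 109 [ 0.50573849 -0.08990853  0.05958394] [ 0.4975407  -0.10005298  0.03337479] [ 0.51266961 -0.03591074  0.07368246]
tabtop 36 [ 0.50423257 -0.08283649  0.0717618 ]
board 2334 ((484.1332092285156, -1.3168487548828125), (130.09521484375, 292.47515869140625), 14.094606399536133) 0.01563116471793402
rim 490 ((485.6296081542969, 97.35515594482422), 93.6913070678711)
handle 81 [0.47988782 0.35279561 0.16241035] [0.4727846  0.34472515 0.12121477] [0.48656604 0.3581366  0.19391555]
0.11 [0.47997015 0.35157668 0.12650779]
0.13 [0.48024917 0.35355997 0.14224149]
0.15 [0.47939113 0.35276924 0.15872285]
0.17 [0.47999274 0.35260063 0.18240295]
pot 132 ((480.4801025390625, 359.5895690917969), 48.042118072509766)
```

View pics/c1.png

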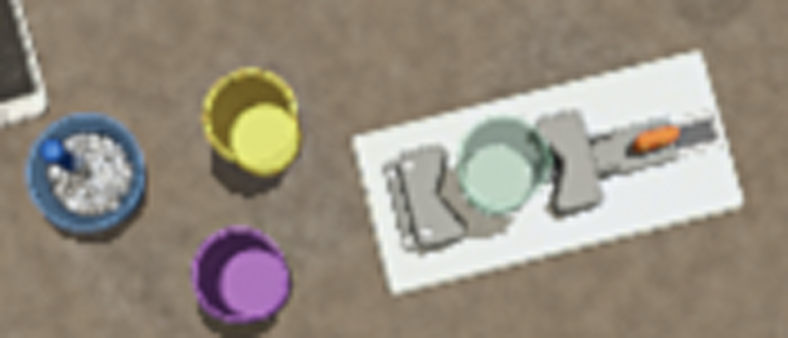

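The crop shows the green glass at (500,165), between the fixed V at (430,195) and the jaw at (570,160). The orange tab is at (655,137), and the brush is in the blue pot at (85,172). The choice is confirmed. The board yaw is about 14°, and the jaw has about 28 mm to travel.

Request:
{"api": "carry_out", "payload": {
  "rows": [
    [[15.4,35.6,0,0,0,0.0933],[15.4,35.6,0,0,0,0.0933],[15.4,35.6,0,0,0,0.0933],[15.4,35.6,0,0,0,0.0933],[15.4,35.6,0,0,0,0.0933],[15.4,35.6,0,0,0,0.0933],[15.4,35.6,0,0,0,0.0933],[15.4,35.6,0,0,0,0.0933],[15.4,35.6,0,0,0,0.0933],[15.4,35.6,0,0,0,0.0933],[15.4,35.6,0,0,0,0.0933],[15.4,35.6,0,0,0,0.0933],[15.4,35.6,0,0,0,0.0933],[15.4,35.6,0,0,0,0.0933],[15.4,35.6,0,0,0,0.0933],[0,0,0,0,0,0],[0,0,0,0,0,0],[0,0,0,0,0,0]]
  ],
  "fingers": 60,
  "squeeze": 30
}}

```text
time_s: 2.7
eef_pos: [0.5033, -0.0842, 0.2387]
ee_rot: [1.935, 2.475, -0.001]
ft_force: [0.2, 0.2, -0.5]
opening: 0.681
grasp_force: 0.0
```

Request:
{"api": "carry_out", "payload": {
  "rows": [
    [[1,2,-25,0,0,0],[0,0,-25,0,0,0],[0,0,-25,0,0,0],[0,0,-25,0,0,0],[0,0,-25,0,0,0],[0,0,-25,0,0,0],[0,0,-20,0,0,0],[0,0,-14,0,0,0],[0,0,-14,0,0,0],[0,0,0,0,0,0],[0,0,0,0,0,0]]
  ]
}}

```text
time_s: 3.8
eef_pos: [0.5048, -0.0819, 0.0409]
ee_rot: [1.935, 2.475, 0.0]
ft_force: [-0.2, 1.1, -0.3]
opening: 0.68
grasp_force: 0.0
```

Request:
{"api": "carry_out", "payload": {
  "rows": [
    [[0,0,0,0,0,0],[0,0,0,0,0,0],[0,0,0,0,0,0],[0,0,0,0,0,0],[0,0,0,0,0,0],[0,0,0,0,0,0],[0,0,0,0,0,0]]
  ],
  "fingers": 0
}}

```text
time_s: 4.5
eef_pos: [0.5064, -0.0811, 0.0409]
ee_rot: [1.933, 2.473, 0.004]
ft_force: [5.4, 2.5, -3.7]
opening: 0.135
grasp_force: 30.0
```

Request:
{"api": "carry_out", "payload": {
  "rows": [
    [[2,0.5,1,0,0,0],[-0.5,2,0,0,0,0],[-0.5,2,0,0,0,0],[-0.5,2,0,0,0,0],[-0.5,2,0,0,0,0],[-0.5,2,0,0,0,0],[-0.5,2,0,0,0,0],[-0.5,2,0,0,0,0],[-0.5,2,0,0,0,0],[-0.5,2,0,0,0,0],[-0.5,2,0,0,0,0],[0,0,0,0,0,0]]
  ]
}}

```text
time_s: 5.7
eef_pos: [0.5017, -0.0624, 0.041]
ee_rot: [1.932, 2.475, -0.003]
ft_force: [3.6, -6.9, -8.2]
opening: 0.133
grasp_force: 30.0
```

Request:
{"api": "carry_out", "payload": {
  "rows": [
    [[-0.3,1,0,0,0,0],[-0.3,1,0,0,0,0],[-0.3,1,0,0,0,0],[-0.3,1,0,0,0,0],[-0.3,1,0,0,0,0],[-0.3,1,0,0,0,0],[0,0,0,0,0,0]]
  ]
}}

```text
time_s: 6.4
eef_pos: [0.5002, -0.0565, 0.041]
ee_rot: [1.931, 2.475, -0.002]
ft_force: [4.4, -7.7, -9.7]
opening: 0.129
grasp_force: 30.0
```

Request:
{"api": "carry_out", "payload": {
  "rows": [
    [[-0.25,1,0,0,0,0],[-0.25,1,0,0,0,0],[0,0,0,0,0,0]]
  ]
}}

```text
time_s: 6.7
eef_pos: [0.4998, -0.0546, 0.041]
ee_rot: [1.931, 2.474, -0.002]
ft_force: [4.0, -7.7, -10.3]
opening: 0.133
grasp_force: 30.0
```

Request:
{"api": "carry_out", "payload": {
  "rows": [
    [[-0.25,1,0,0,0,0],[0,0,0,0,0,0]]
  ]
}}

```text
time_s: 6.9
eef_pos: [0.4997, -0.0542, 0.041]
ee_rot: [1.93, 2.474, -0.003]
ft_force: [5.0, -9.9, -10.9]
opening: 0.138
grasp_force: 30.0
```

Request:
{"api": "carry_out", "payload": {
  "rows": [
    [[-0.25,1,0,0,0,0],[0,0,0,0,0,0]]
  ]
}}

```text
time_s: 7.1
eef_pos: [0.4997, -0.054, 0.0411]
ee_rot: [1.929, 2.474, -0.004]
ft_force: [5.0, -13.6, -11.9]
opening: 0.131
grasp_force: 30.0
```

Request:
{"api": "carry_out", "payload": {
  "rows": [
    [[-0.25,1,0,0,0,0],[0,0,0,0,0,0]]
  ]
}}

```text
time_s: 7.3
eef_pos: [0.4997, -0.0538, 0.0411]
ee_rot: [1.928, 2.473, -0.006]
ft_force: [4.9, -16.9, -12.8]
opening: 0.129
grasp_force: 30.0
```

Request:
{"api": "carry_out", "payload": {
  "rows": [
    [[-0.25,1,0,0,0,0],[-0.25,1,0,0,0,0],[-0.25,1,0,0,0,0],[0,0,0,0,0,0]]
  ]
}}

```text
time_s: 7.7
eef_pos: [0.4996, -0.0532, 0.0412]
ee_rot: [1.924, 2.471, -0.009]
ft_force: [8.0, -27.2, -16.2]
opening: 0.132
grasp_force: 30.0
```

Run:
```python
from h import *
for c in("side","top"):
    p,d=eyes.camera(c); cv2.imwrite(f"pics/{c}1.png",p[:,:,::-1]); np.save(f"{c}1.npy",d)
    C=cloud(c,d); X,Y,Z=C[...,0],C[...,1],C[...,2]
    m=(d>0)&(abs(X-.47)<.06)&(abs(Y-.055)<.06)&(Z>.12)&(Z<.165)
    print("rim",m.sum(),cv2.minEnclosingCircle((C[m][:,:2]*1000).astype(np.float32)) if m.any() else 0)
    find("glass",c)
print(bot.state()["ft_force"])
a=cv2.resize(cv2.imread("pics/side1.png")[150:310,195:315],None,fx=3.7,fy=3.7,interpolation=2)
b=cv2.resize(cv2.imread("pics/top1.png")[180:260,260:360],None,fx=3.5,fy=3.5,interpolation=2)
o=np.zeros((592,800,3),np.uint8);o[:,:444]=a;o[:280,448:798]=b;cv2.imwrite("pics/c2.png",o)
```

```text
rim 31 ((443.0813293457031, 51.90564727783203), 17.649070739746094)
glass side 0.72 [0.3958 0.2351 0.0027] (234, 209)
glass side 0.64 [0.5114 0.2306 0.0008] (270, 210)
glass side 0.58 [3.781e-01 4.711e-01 3.000e-04] (236, 174)
rim 97 ((472.8907470703125, 49.80944061279297), 34.42119216918945)
glass top 0.94 [0.4717 0.0558 0.0188] (295, 226)
glass top 0.76 [ 0.3733  0.4684 -0.0022] (180, 254)
glass top 0.56 [0.3958 0.2356 0.0029] (245, 248)
[  7.38574031 -28.06030104 -15.87067874]
```

View pics/c2.png

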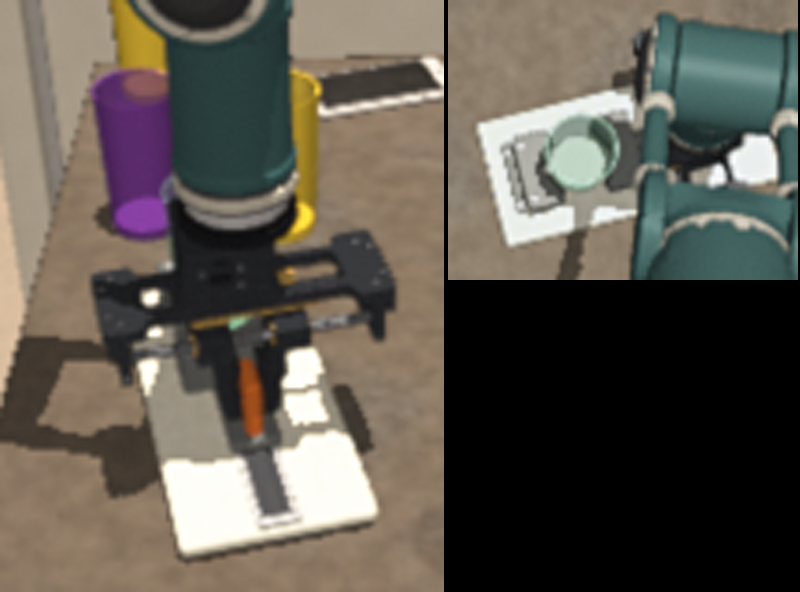

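The side view in the crop shows the fingers on the orange tab at (250,400). The top view shows the glass at (582,152), lying in both Vs. The force rose to 27 N, so the jaw is snug. I'll ease off, release and go to the brush.

Request:
{"api": "carry_out", "payload": {
  "rows": [
    [[0.5,-2,0,0,0,0],[0.3,-1,0,0,0,0],[0,0,0,0,0,0]]
  ]
}}

```text
time_s: 8.2
eef_pos: [0.4996, -0.0534, 0.0411]
ee_rot: [1.929, 2.473, -0.005]
ft_force: [5.1, -14.7, -11.1]
opening: 0.133
grasp_force: 30.0
```

Request:
{"api": "carry_out", "payload": {
  "rows": [
    [[0,0,0,0,0,0],[0,0,0,0,0,0],[0,0,0,0,0,0],[0,0,0,0,0,0],[0,0,0,0,0,0],[0,0,10,0,0,0],[0,0,20,0,0,0],[0,0,30,0,0,0],[0,0,30,0,0,0],[0,0,30,0,0,0],[0,0,30,0,0,0],[0,0,30,0,0,0],[0,0,30,0,0,0],[0,0,0,0,0,0],[0,0,0,0,0,0]]
  ],
  "fingers": 60
}}

```text
time_s: 9.7
eef_pos: [0.4991, -0.05, 0.2529]
ee_rot: [1.932, 2.474, 0.002]
ft_force: [0.0, 0.2, -0.9]
opening: 0.679
grasp_force: 0.0
```

Run:
```python
from h import *
p,d=eyes.camera("side")
C=cloud("side",d); X,Y,Z=C[...,0],C[...,1],C[...,2]
h=cv2.cvtColor(p,cv2.COLOR_RGB2HSV).astype(int)
m=((h>=[3,150,80])&(h<=[16,255,255])).all(-1)&(abs(X-.5)<.04)&(abs(Y+.055)<.05)&(Z>.07); print("tabtop",m.sum(),C[m].mean(0))
find("jaw_grip","side"); find("brush_grip","side")
print(bot.state()["eef_pos"])
```

```text
tabtop 31 [ 0.49783784 -0.05602096  0.07193058]
brush_grip side 0.69 [0.47   0.0532 0.0154] (254, 241)
brush_grip side 0.55 [0.479  0.3622 0.1742] (259, 142)
[ 0.49750035 -0.04976606  0.2500613 ]
```

Request:
{"api": "carry_out", "payload": {
  "rows": [
    [[-1.6,34.1,0,0,0,0],[-1.6,34.1,0,0,0,0],[-1.6,34.1,0,0,0,0],[-1.6,34.1,0,0,0,0],[-1.6,34.1,0,0,0,0],[-1.6,34.1,0,0,0,0],[-1.6,34.1,0,0,0,0],[-1.6,34.1,0,0,0,0],[-1.6,34.1,0,0,0,0],[-1.6,34.1,0,0,0,0],[-1.6,34.1,0,0,0,0],[-1.6,34.1,0,0,0,0],[0,0,0,0,0,0],[0,0,0,0,0,0],[0,0,0,0,0,0]]
  ]
}}

```text
time_s: 11.35
eef_pos: [0.479, 0.3581, 0.2505]
ee_rot: [-1.934, -2.475, 0.004]
ft_force: [-0.6, -0.1, 0.7]
opening: 0.684
grasp_force: 0.0
```

Run:
```python
from h import *
print(bot.state()["eef_pos"])
for c in("side","top"):
    p,d=eyes.camera(c); find("brush_grip",c);find("brush_tip",c)
    C=cloud(c,d); X,Y,Z=C[...,0],C[...,1],C[...,2]
    h=cv2.cvtColor(p,cv2.COLOR_RGB2HSV).astype(int)
    q=C[((h>=[95,80,30])&(h<=[130,255,255])).all(-1)&(abs(X-.48)<.04)&(abs(Y-.36)<.04)&(Z>.12)&(Z<.2)]
    if len(q): print(len(q),np.median(q,0),q.min(0),q.max(0))
cv2.imwrite("pics/s2.png",cv2.resize(eyes.camera("side")[0][80:230,180:340,::-1],None,fx=4,fy=4))
```

```text
[0.47900921 0.35806167 0.25045754]
brush_grip side 0.44 [0.4766 0.363  0.1724] (259, 142)
brush_tip side 0.45 [0.4785 0.3588 0.0058] (262, 188)
80 [0.48000035 0.3521418  0.16136294] [0.47288791 0.34762905 0.12304315] [0.4862035  0.36084886 0.19562126]
brush_grip top 0.58 [0.4782 0.36   0.1702] (202, 219)
brush_tip top 0.62 [0.4786 0.3562 0.0043] (212, 225)
```

View pics/s2.png

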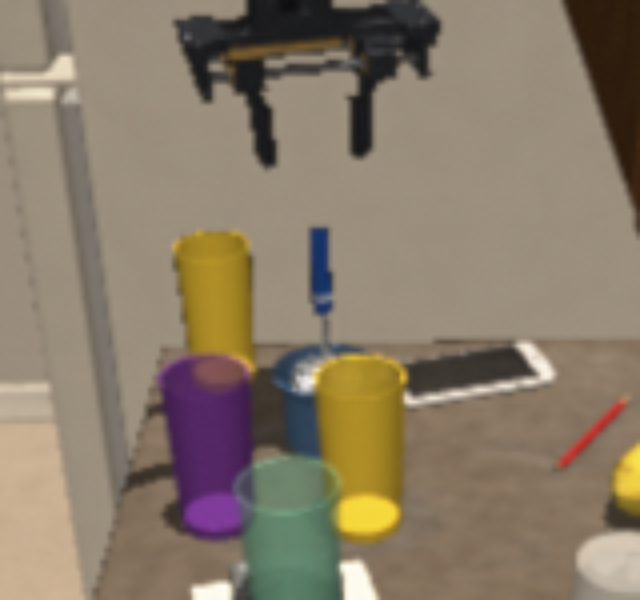

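The view shows the fingers at (265,160) and (360,155), straddling the blue handle at (320,270). The handle is nearly vertical, so I descend and grip it.

Request:
{"api": "carry_out", "payload": {
  "rows": [
    [[0,2,-15,0,0,0],[0,0,-15,0,0,0],[0,0,-15,0,0,0],[0,0,-15,0,0,0],[0,0,-15,0,0,0],[0,0,-15,0,0,0],[0,0,-8,0,0,0],[0,0,0,0,0,0],[0,0,0,0,0,0]]
  ]
}}

```text
time_s: 12.6
eef_pos: [0.4797, 0.3614, 0.1538]
ee_rot: [1.934, 2.476, 0.0]
ft_force: [-0.1, 0.3, 1.0]
opening: 0.678
grasp_force: 0.0
```

Request:
{"api": "carry_out", "payload": {
  "rows": [
    [[0,0,0,0,0,0],[0,0,0,0,0,0],[0,0,0,0,0,0],[0,0,0,0,0,0],[0,0,0,0,0,0],[0,0,0,0,0,0],[0,0,0,0,0,0]]
  ],
  "fingers": 0,
  "squeeze": 50
}}

```text
time_s: 13.3
eef_pos: [0.4796, 0.3613, 0.1539]
ee_rot: [1.934, 2.476, 0.001]
ft_force: [0.0, 0.2, 1.2]
opening: 0.189
grasp_force: 49.9
```

Request:
{"api": "carry_out", "payload": {
  "rows": [
    [[0,0,5,0,0,0],[0,0,10,0,0,0],[0,0,15,0,0,0],[0,0,20,0,0,0],[0,0,20,0,0,0],[0,0,20,0,0,0],[0,0,20,0,0,0],[0,0,20,0,0,0],[0,0,20,0,0,0],[0,0,20,0,0,0],[0,0,20,0,0,0],[0,0,5,0,0,0],[0,0,0,0,0,0],[0,0,0,0,0,0],[0,0,0,0,0,0]]
  ]
}}

```text
time_s: 14.8
eef_pos: [0.4789, 0.3608, 0.3472]
ee_rot: [-1.934, -2.475, 0.004]
ft_force: [-0.3, -0.0, -1.4]
opening: 0.188
grasp_force: 49.9
```

Run:
```python
from h import *
print(bot.state()["eef_pos"])
for c in("side","top"):
    p,d=eyes.camera(c); find("brush_grip",c,n=1);find("brush_tip",c,n=2);find("brush",c,"recognise",1)
    C=cloud(c,d); X,Y,Z=C[...,0],C[...,1],C[...,2]
    for lo in np.arange(.16,.34,.02):
        q=C[(abs(X-.48)<.06)&(abs(Y-.36)<.06)&(Z>lo)&(Z<lo+.02)]
        if len(q)>3: print(c,lo.round(3),len(q),q.min(0).round(3),q.max(0).round(3))
    cv2.imwrite(f"pics/{c}3.png",cv2.resize(p[60:220,180:340,::-1],None,fx=3.7,fy=3.7))
```

```text
[0.47886005 0.36081536 0.34718902]
brush_grip side 0.76 [0.4744 0.3632 0.367 ] (255, 81)
brush_tip side 0.59 [0.479  0.359  0.1988] (259, 135)
brush side 0.67 [0.4789 0.3513 0.2542] (258, 119)
side 0.2 81 [0.449 0.332 0.2  ] [0.505 0.377 0.22 ]
side 0.22 109 [0.449 0.327 0.22 ] [0.506 0.369 0.24 ]
side 0.24 130 [0.447 0.328 0.24 ] [0.506 0.384 0.26 ]
side 0.26 48 [0.452 0.335 0.26 ] [0.501 0.38  0.279]
side 0.28 16 [0.474 0.352 0.28 ] [0.481 0.362 0.298]
side 0.3 21 [0.47 0.35 0.3 ] [0.485 0.361 0.32 ]
side 0.32 39 [0.471 0.345 0.32 ] [0.486 0.357 0.34 ]
brush_grip top 0.47 [0.4748 0.3616 0.3624] (186, 212)
brush_tip top 0.65 [0.4786 0.3604 0.1982] (200, 218)
brush top 0.52 [0.493  0.3323 0.2512] (205, 211)
top 0.2 6 [0.477 0.328 0.207] [0.488 0.332 0.217]
top 0.22 17 [0.472 0.327 0.223] [0.504 0.357 0.24 ]
top 0.24 45 [0.475 0.329 0.24 ] [0.51  0.354 0.26 ]
top 0.26 8 [0.485 0.334 0.26 ] [0.506 0.352 0.265]
```

View pics/side3.png

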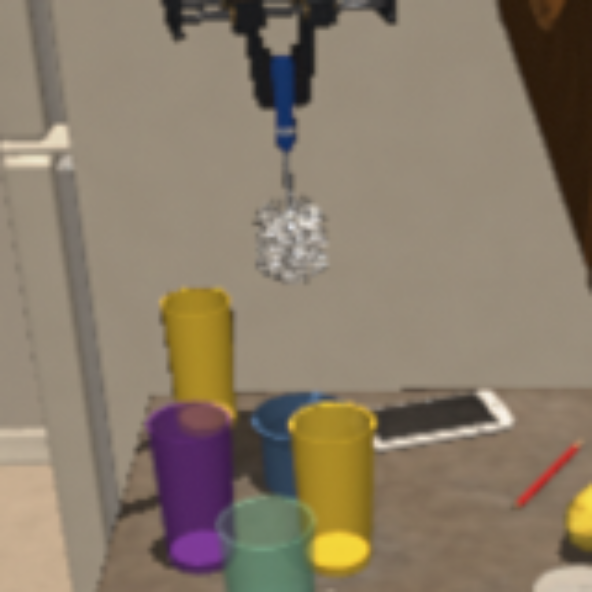

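The view shows the brush hanging vertically from the gripper, with its head at (290,240), clear of the pot at (290,430) and all the glasses. The tip is about 148 mm below the TCP. Now I move it over the glass.

Request:
{"api": "carry_out", "payload": {
  "rows": [
    [[-0.7,-30.8,0,0,0,0],[-0.7,-30.8,0,0,0,0],[-0.7,-30.8,0,0,0,0],[-0.7,-30.8,0,0,0,0],[-0.7,-30.8,0,0,0,0],[-0.7,-30.8,0,0,0,0],[-0.7,-30.8,0,0,0,0],[-0.7,-30.8,0,0,0,0],[-0.7,-30.8,0,0,0,0],[-0.7,-30.8,0,0,0,0],[0,0,0,0,0,0],[0,0,0,0,0,0],[0,0,0,0,0,0],[0,0,0,0,0,0]]
  ]
}}

```text
time_s: 16.6
eef_pos: [0.4725, 0.0541, 0.3487]
ee_rot: [-1.932, -2.477, -0.0]
ft_force: [-0.3, 0.1, -2.2]
opening: 0.188
grasp_force: 50.0
```

Run:
```python
from h import *
s=bot.state();print(s["eef_pos"],s["ft_force"])
o=np.zeros((480,800,3),np.uint8)
for i,c in enumerate(("side","top")):
    p,d=eyes.camera(c); find("brush_tip",c,n=2);find("glass",c,n=4);find("stop_seat",c,n=2)
    C=cloud(c,d); X,Y,Z=C[...,0],C[...,1],C[...,2]
    near=(abs(X-.47)<.06)&(abs(Y-.05)<.06)
    for lo,hi in((.205,.235),(.235,.265),(.135,.153)):
        q=C[near&(Z>lo)&(Z<hi)]
        if len(q)>3: print(c,lo,len(q),q.min(0).round(4),q.max(0).round(4))
    r=p[130:290,200:330] if i==0 else p[150:270,250:350]
    r=cv2.resize(r,None,fx=3 if i==0 else 4,fy=3 if i==0 else 4)[:480]; o[:r.shape[0],i*395:i*395+r.shape[1]]=r[:,:,::-1]
cv2.imwrite("pics/c4.png",o)
```

```text
[0.47246208 0.05414425 0.34869393] [-0.32460127  0.14485854 -2.23804668]
brush_tip side 0.92 [0.471  0.0502 0.2022] (250, 183)
brush_tip side 0.36 [4.786e-01 3.618e-01 3.000e-04] (262, 189)
glass side 0.84 [ 0.3741  0.4723 -0.0019] (235, 174)
glass side 0.7 [5.148e-01 2.309e-01 4.000e-04] (272, 210)
glass side 0.68 [ 0.3959  0.2366 -0.0011] (234, 210)
glass side 0.66 [0.4732 0.0546 0.0145] (255, 241)
stop_seat side 0.98 [0.4686 0.0485 0.0158] (253, 242)
side 0.205 231 [0.4417 0.0239 0.2053] [0.5002 0.0722 0.2349]
side 0.235 320 [0.4417 0.0201 0.235 ] [0.499  0.0792 0.265 ]
side 0.135 269 [0.4367 0.0152 0.1351] [0.5038 0.0878 0.1522]
glass top 0.89 [0.5088 0.227  0.0013] (248, 217)
glass top 0.73 [0.3958 0.2301 0.003 ] (247, 248)
glass top 0.69 [ 0.3724  0.4673 -0.0054] (181, 255)
glass top 0.51 [0.4722 0.0575 0.0182] (295, 226)
stop_seat top 0.73 [0.4717 0.0547 0.0126] (295, 226)
top 0.235 5 [0.4449 0.0353 0.2376] [0.474  0.0771 0.2536]
top 0.135 30 [0.4416 0.0206 0.1351] [0.488  0.0824 0.1529]
```

View pics/c4.png

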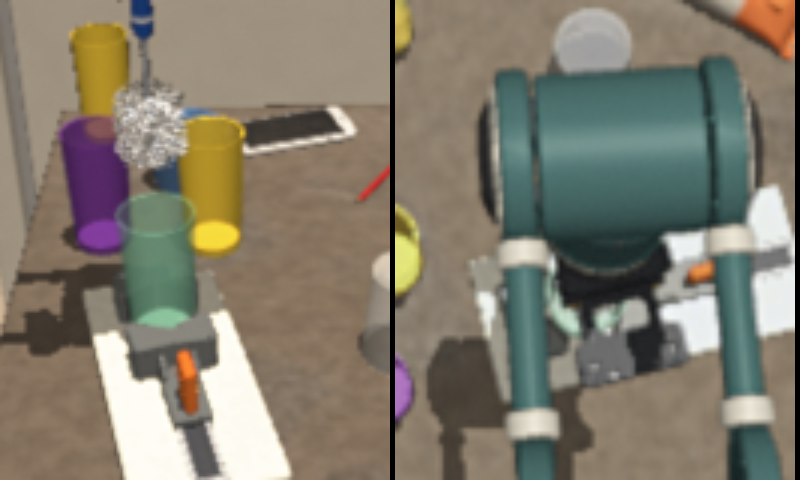

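The side view shows the brush head at (150,125), centred above the green glass rim at (157,205). The measured offset is under 2 mm. Next I lower it slowly and watch the force.

Request:
{"api": "carry_out", "payload": {
  "rows": [
    [[-0.5,-1,-15,0,0,0],[0,0,-15,0,0,0],[0,0,-15,0,0,0],[0,0,-10,0,0,0],[0,0,-10,0,0,0],[0,0,-10,0,0,0],[0,0,0,0,0,0]]
  ]
}}

```text
time_s: 17.7
eef_pos: [0.4712, 0.0523, 0.2719]
ee_rot: [-1.933, -2.474, 0.002]
ft_force: [-0.3, 1.0, -1.9]
opening: 0.19
grasp_force: 50.0
```

Request:
{"api": "carry_out", "payload": {
  "rows": [
    [[0,0,-10,0,0,0],[0,0,-10,0,0,0],[0,0,-10,0,0,0],[0,0,-10,0,0,0],[0,0,-10,0,0,0],[0,0,-10,0,0,0],[0,0,-10,0,0,0],[0,0,-10,0,0,0],[0,0,0,0,0,0]]
  ]
}}

```text
time_s: 18.6
eef_pos: [0.4712, 0.0522, 0.1918]
ee_rot: [-1.933, -2.475, 0.002]
ft_force: [1.2, 1.7, -4.6]
opening: 0.187
grasp_force: 50.0
```

Request:
{"api": "carry_out", "payload": {
  "rows": [
    [[0,0,-5,0,0,0],[0,0,-5,0,0,0],[0,0,-2,0,0,0],[0,0,0,0,0,0]]
  ]
}}

```text
time_s: 19.0
eef_pos: [0.4721, 0.0523, 0.1816]
ee_rot: [1.934, 2.476, 0.0]
ft_force: [0.8, 0.4, 0.9]
opening: 0.189
grasp_force: 50.0
```

Request:
{"api": "carry_out", "payload": {
  "rows": [
    [[0,0,-1.5,0,0,0],[0,0,0,0,0,0]]
  ]
}}

```text
time_s: 19.2
eef_pos: [0.4722, 0.0522, 0.1804]
ee_rot: [1.934, 2.475, 0.001]
ft_force: [1.1, 0.8, 3.0]
opening: 0.189
grasp_force: 50.0
```

Request:
{"api": "carry_out", "payload": {
  "rows": [
    [[0,0,-1,0,0,0],[0,0,0,0,0,0]]
  ]
}}

```text
time_s: 19.4
eef_pos: [0.4722, 0.0522, 0.1794]
ee_rot: [1.934, 2.475, 0.001]
ft_force: [0.5, 1.0, 2.9]
opening: 0.188
grasp_force: 50.0
```

Request:
{"api": "carry_out", "payload": {
  "rows": [
    [[0,0,-1.5,0,0,0],[0,0,0,0,0,0]]
  ]
}}

```text
time_s: 19.6
eef_pos: [0.472, 0.0522, 0.1776]
ee_rot: [1.934, 2.476, 0.0]
ft_force: [0.8, 1.1, 3.8]
opening: 0.188
grasp_force: 50.0
```

Request:
{"api": "carry_out", "payload": {
  "rows": [
    [[0,0,-1.5,0,0,0],[0,0,0,0,0,0]]
  ]
}}

```text
time_s: 19.8
eef_pos: [0.472, 0.0522, 0.176]
ee_rot: [1.934, 2.476, 0.0]
ft_force: [0.2, 1.8, 4.1]
opening: 0.191
grasp_force: 50.0
```

Request:
{"api": "carry_out", "payload": {
  "rows": [
    [[0,0,6,0,0,0],[0,0,12,0,0,0],[0,0,14,0,0,0],[0,0,14,0,0,0],[0,0,14,0,0,0],[0,0,14,0,0,0],[0,0,14,0,0,0],[0,0,14,0,0,0],[0,0,6,0,0,0],[0,0,0,0,0,0]]
  ]
}}

```text
time_s: 20.8
eef_pos: [0.4727, 0.0521, 0.2858]
ee_rot: [1.933, 2.474, 0.002]
ft_force: [0.1, -0.4, -1.4]
opening: 0.193
grasp_force: 50.0
```

Request:
{"api": "carry_out", "payload": {
  "rows": [
    [[0,0,-6,0,0,0],[0,0,-12,0,0,0],[0,0,-14,0,0,0],[0,0,-14,0,0,0],[0,0,-14,0,0,0],[0,0,-14,0,0,0],[0,0,-14,0,0,0],[0,0,-11,0,0,0],[0,0,-6,0,0,0],[0,0,-3,0,0,0],[0,0,0,0,0,0],[0,0,0,0,0,0]]
  ]
}}

```text
time_s: 22.0
eef_pos: [0.4718, 0.0522, 0.1758]
ee_rot: [-1.934, -2.476, 0.0]
ft_force: [0.7, 1.5, -2.7]
opening: 0.193
grasp_force: 50.0
```

Request:
{"api": "carry_out", "payload": {
  "rows": [
    [[0,0,6,0,0,0],[0,0,12,0,0,0],[0,0,14,0,0,0],[0,0,14,0,0,0],[0,0,14,0,0,0],[0,0,14,0,0,0],[0,0,14,0,0,0],[0,0,14,0,0,0],[0,0,6,0,0,0],[0,0,0,0,0,0],[0,0,0,0,0,0]]
  ]
}}

```text
time_s: 23.1
eef_pos: [0.4718, 0.0521, 0.2839]
ee_rot: [-1.934, -2.475, 0.001]
ft_force: [-0.3, -1.4, -1.3]
opening: 0.192
grasp_force: 50.0
```

Run:
```python
from h import *
p,d=eyes.camera("side"); print(bot.state()["eef_pos"])
for t in("brush_tip","brush_grip","glass","jaw_grip"): find(t,"side",n=5)
C=cloud("side",d); X,Y,Z=C[...,0],C[...,1],C[...,2]
q=C[(abs(X-.471)<.045)&(abs(Y-.05)<.05)&(Z>.19)&(Z<.27)]
for lo in np.arange(.19,.27,.008):
    s=q[(q[:,2]>lo)&(q[:,2]<lo+.008)]
    if len(s): print(lo.round(3),len(s),np.ptp(s[:,0]).round(3),s[:,0].mean().round(4))
cv2.imwrite("pics/s5.png",cv2.resize(p[120:290,190:330,::-1],None,fx=3.5,fy=3.5))
```

```text
[0.47151533 0.05216182 0.2834429 ]
brush_tip side 0.64 [0.4727 0.0503 0.1352] (252, 206)
brush_grip side 0.78 [0.4687 0.0547 0.3033] (246, 145)
glass side 0.82 [0.475  0.054  0.0175] (256, 240)
glass side 0.76 [0.3749 0.476  0.0028] (235, 173)
glass side 0.72 [ 0.3907  0.2346 -0.0021] (233, 210)
glass side 0.58 [0.5159 0.2278 0.0009] (272, 210)
0.19 110 0.055 0.4713
0.198 40 0.049 0.4692
0.206 6 0.003 0.4706
0.214 8 0.005 0.4701
0.222 8 0.006 0.4703
0.23 9 0.005 0.4712
0.238 7 0.005 0.471
0.246 10 0.012 0.47
0.254 19 0.015 0.4703
0.262 21 0.015 0.4716
```

View pics/s5.png

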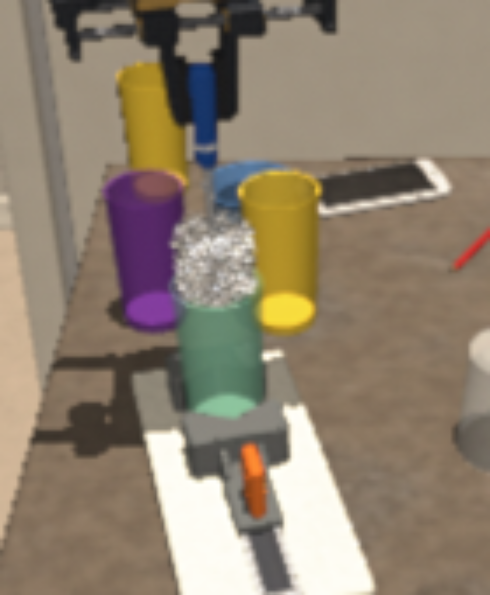

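The picture shows the head at the rim at (215,285), with the glass upright and held by the jaw. The brush has not slipped. I continue the strokes.

Request:
{"api": "carry_out", "payload": {
  "rows": [
    [[0,0,-6,0,0,0],[0,0,-12,0,0,0],[0,0,-14,0,0,0],[0,0,-14,0,0,0],[0,0,-14,0,0,0],[0,0,-14,0,0,0],[0,0,-14,0,0,0],[0,0,-11,0,0,0],[0,0,-6,0,0,0],[0,0,-3,0,0,0],[0,0,0,0,0,0],[0,0,0,0,0,0]]
  ]
}}

```text
time_s: 24.55
eef_pos: [0.4718, 0.0522, 0.1758]
ee_rot: [-1.934, -2.475, 0.0]
ft_force: [1.3, 1.2, -1.8]
opening: 0.192
grasp_force: 50.0
```

Request:
{"api": "carry_out", "payload": {
  "rows": [
    [[0,0,6,0,0,0],[0,0,12,0,0,0],[0,0,14,0,0,0],[0,0,14,0,0,0],[0,0,14,0,0,0],[0,0,14,0,0,0],[0,0,14,0,0,0],[0,0,14,0,0,0],[0,0,6,0,0,0],[0,0,0,0,0,0]]
  ]
}}

```text
time_s: 25.55
eef_pos: [0.4727, 0.0521, 0.2858]
ee_rot: [1.933, 2.474, 0.002]
ft_force: [-0.3, 0.4, -1.5]
opening: 0.192
grasp_force: 50.0
```

Request:
{"api": "carry_out", "payload": {
  "rows": [
    [[0,0,-6,0,0,0],[0,0,-12,0,0,0],[0,0,-14,0,0,0],[0,0,-14,0,0,0],[0,0,-14,0,0,0],[0,0,-14,0,0,0],[0,0,-14,0,0,0],[0,0,-11,0,0,0],[0,0,-6,0,0,0],[0,0,-3,0,0,0],[0,0,0,0,0,0],[0,0,0,0,0,0]]
  ]
}}

```text
time_s: 26.75
eef_pos: [0.4718, 0.0522, 0.1758]
ee_rot: [-1.934, -2.476, 0.0]
ft_force: [1.2, 0.9, -2.7]
opening: 0.187
grasp_force: 50.0
```

Request:
{"api": "carry_out", "payload": {
  "rows": [
    [[0,0,6,0,0,0],[0,0,12,0,0,0],[0,0,14,0,0,0],[0,0,14,0,0,0],[0,0,14,0,0,0],[0,0,14,0,0,0],[0,0,14,0,0,0],[0,0,14,0,0,0],[0,0,6,0,0,0],[0,0,0,0,0,0]]
  ]
}}

```text
time_s: 27.75
eef_pos: [0.4727, 0.0521, 0.2858]
ee_rot: [1.933, 2.474, 0.002]
ft_force: [0.5, -0.0, -0.7]
opening: 0.187
grasp_force: 50.0
```

Request:
{"api": "carry_out", "payload": {
  "rows": [
    [[0,0,-6,0,0,0],[0,0,-12,0,0,0],[0,0,-14,0,0,0],[0,0,-14,0,0,0],[0,0,-14,0,0,0],[0,0,-14,0,0,0],[0,0,-14,0,0,0],[0,0,-11,0,0,0],[0,0,-6,0,0,0],[0,0,-3,0,0,0],[0,0,0,0,0,0],[0,0,0,0,0,0]]
  ]
}}

```text
time_s: 28.95
eef_pos: [0.4717, 0.0522, 0.1758]
ee_rot: [-1.934, -2.475, 0.0]
ft_force: [0.3, 1.6, -2.5]
opening: 0.191
grasp_force: 50.0
```

Request:
{"api": "carry_out", "payload": {
  "rows": [
    [[0,0,6,0,0,0],[0,0,12,0,0,0],[0,0,14,0,0,0],[0,0,14,0,0,0],[0,0,14,0,0,0],[0,0,14,0,0,0],[0,0,14,0,0,0],[0,0,14,0,0,0],[0,0,14,0,0,0],[0,0,14,0,0,0],[0,0,14,0,0,0],[0,0,14,0,0,0],[0,0,11,0,0,0],[0,0,5,0,0,0],[0,0,0,0,0,0],[0,0,0,0,0,0],[0,0,0,0,0,0]]
  ]
}}

```text
time_s: 30.65
eef_pos: [0.4715, 0.0522, 0.3493]
ee_rot: [-1.933, -2.475, 0.002]
ft_force: [-0.1, 0.3, -1.4]
opening: 0.195
grasp_force: 50.0
```

Request:
{"api": "carry_out", "payload": {
  "rows": [
    [[0.8,30.9,0,0,0,0],[0.8,30.9,0,0,0,0],[0.8,30.9,0,0,0,0],[0.8,30.9,0,0,0,0],[0.8,30.9,0,0,0,0],[0.8,30.9,0,0,0,0],[0.8,30.9,0,0,0,0],[0.8,30.9,0,0,0,0],[0.8,30.9,0,0,0,0],[0.8,30.9,0,0,0,0],[0,0,0,0,0,0],[0,0,0,0,0,0],[0,0,0,0,0,0],[0,0,0,0,0,0]]
  ]
}}

```text
time_s: 32.05
eef_pos: [0.48, 0.3602, 0.3501]
ee_rot: [1.935, 2.475, -0.001]
ft_force: [-0.2, 0.0, -1.0]
opening: 0.187
grasp_force: 50.0
```

Run:
```python
from h import *
s=bot.state();print(s["eef_pos"],s["ft_force"])
for c in("side","top"):
    p,d=eyes.camera(c)
    for t in("brush_tip","stand","glass","jaw_seat","jaw_grip"): find(t,c,n=4)
```

```text
[0.48001536 0.36016052 0.35011433] [-0.23335328  0.04627696 -1.04683074]
brush_tip side 0.98 [0.4801 0.3579 0.2022] (259, 134)
stand side 0.54 [ 0.4836  0.3577 -0.0037] (263, 190)
glass side 0.98 [5.160e-01 2.329e-01 4.000e-04] (272, 209)
glass side 0.9 [0.4771 0.0559 0.0158] (257, 240)
glass side 0.78 [ 0.3745  0.4741 -0.0011] (235, 174)
glass side 0.64 [ 0.3921  0.2389 -0.0015] (233, 209)
jaw_grip side 0.58 [ 0.5016 -0.0552  0.061 ] (263, 254)
brush_tip top 0.49 [0.4796 0.3589 0.1992] (200, 218)
stand top 0.79 [4.778e-01 3.547e-01 4.000e-04] (213, 225)
glass top 0.92 [0.5107 0.2276 0.0007] (248, 216)
glass top 0.67 [0.4727 0.0541 0.0185] (296, 226)
glass top 0.65 [0.3951 0.2356 0.    ] (245, 248)
glass top 0.64 [ 0.3714  0.4675 -0.0064] (181, 255)
jaw_seat top 0.9 [0.4688 0.0547 0.0167] (295, 227)
jaw_seat top 0.59 [ 0.4986 -0.0551  0.0493] (327, 218)
jaw_grip top 0.67 [ 0.5011 -0.0522  0.0484] (326, 217)
jaw_grip top 0.19 [0.483  0.3566 0.2027] (200, 216)
```

Request:
{"api": "carry_out", "payload": {
  "rows": [
    [[0,0,-15,0,0,0],[0,0,-20,0,0,0],[0,0,-20,0,0,0],[0,0,-20,0,0,0],[0,0,-20,0,0,0],[0,0,-20,0,0,0],[0,0,-20,0,0,0],[0,0,-15,0,0,0],[0,0,-15,0,0,0],[0,0,-15,0,0,0],[0,0,-8,0,0,0],[0,0,-5,0,0,0],[0,0,0,0,0,0],[0,0,0,0,0,0]]
  ]
}}

```text
time_s: 34.05
eef_pos: [0.4804, 0.3615, 0.1579]
ee_rot: [1.934, 2.475, 0.002]
ft_force: [1.2, -0.2, -1.1]
opening: 0.19
grasp_force: 50.0
```

Request:
{"api": "carry_out", "payload": {
  "rows": [
    [[0,0,-1,0,0,0],[0,0,0,0,0,0]]
  ]
}}

```text
time_s: 34.25
eef_pos: [0.4803, 0.3615, 0.1569]
ee_rot: [1.934, 2.475, 0.002]
ft_force: [-0.2, -0.5, -1.2]
opening: 0.192
grasp_force: 50.0
```

Request:
{"api": "carry_out", "payload": {
  "rows": [
    [[0,0,-1,0,0,0],[0,0,0,0,0,0]]
  ]
}}

```text
time_s: 34.45
eef_pos: [0.48, 0.3612, 0.1553]
ee_rot: [1.934, 2.476, 0.0]
ft_force: [0.3, -0.2, -1.6]
opening: 0.188
grasp_force: 50.0
```

One more mm, then release, retreat and move clear.

Request:
{"api": "carry_out", "payload": {
  "rows": [
    [[0,0,-1,0,0,0],[0,0,0,0,0,0]]
  ]
}}

```text
time_s: 34.65
eef_pos: [0.4798, 0.3611, 0.154]
ee_rot: [-1.934, -2.476, 0.0]
ft_force: [0.6, 0.3, -2.2]
opening: 0.185
grasp_force: 50.0
```

Request:
{"api": "carry_out", "payload": {
  "rows": [
    [[0,0,0,0,0,0],[0,0,0,0,0,0],[0,0,0,0,0,0],[0,0,0,0,0,0],[0,0,0,0,0,0],[0,0,10,0,0,0],[0,0,15,0,0,0],[0,0,20,0,0,0],[0,0,20,0,0,0],[0,0,20,0,0,0],[0,0,20,0,0,0],[0,0,20,0,0,0],[0,0,10,0,0,0],[0,0,0,0,0,0],[0,0,0,0,0,0]]
  ],
  "fingers": 60
}}

```text
time_s: 36.15
eef_pos: [0.4798, 0.3612, 0.2892]
ee_rot: [1.934, 2.476, 0.0]
ft_force: [-0.4, -0.3, -0.3]
opening: 0.678
grasp_force: 0.0
```

Run:
```python
from h import *
p,d=eyes.camera("side"); print(bot.state()["eef_pos"])
for t in("brush_tip","brush_grip","glass","jaw_grip","tumbler","flask","teaspoon"): find(t,"side",n=2)
cv2.imwrite("pics/s6.png",cv2.resize(p[90:300,170:360,::-1],None,fx=2.8,fy=2.8))
```

```text
[0.4795137  0.36091096 0.28832872]
brush_tip side 0.53 [ 0.4988 -0.0557  0.0626] (262, 254)
brush_tip side 0.52 [0.477  0.3608 0.0033] (261, 188)
brush_grip side 0.64 [0.4776 0.3631 0.1727] (259, 142)
glass side 0.96 [ 0.3938  0.2363 -0.0005] (234, 209)
glass side 0.93 [ 0.3743  0.4714 -0.0007] (235, 174)
jaw_grip side 0.61 [ 0.5017 -0.0542  0.0596] (263, 254)
tumbler side 0.97 [ 0.6923  0.0416 -0.0026] (334, 248)
flask side 0.78 [ 0.6865 -0.2335 -0.0021] (346, 329)
```

View pics/s6.png

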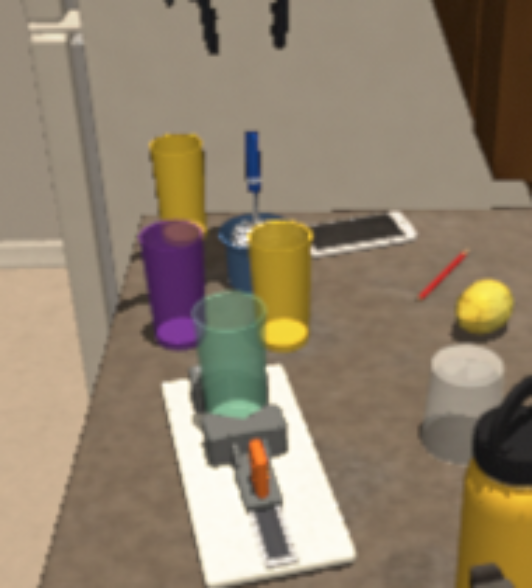

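The final view shows the brush upright in the blue pot at (253,165) and the glass upright in the clamp at (232,360). The gripper is clear at (240,30) and the surroundings look unchanged.

```bash
python3 -c "
from workcell import bot
print(bot.hand_in())"
```

```text
the job is handed in; nothing more can be done
None
```

The green glass is clamped snugly and was scrubbed with four full up-and-down strokes without ramming the bottom; the brush is back upright in its blue stand, the glass is still upright in the clamp, nothing nearby appears disturbed, and the job was handed in after about 36 s (no verdict was returned).

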